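Lock a test bar in its fixture by pushing the locking pin round an L-shaped slot

ROBOT

A 7-joint arm with a two-finger parallel gripper is mounted at the origin on a cart in front of the work surface, level with it; the furniture and walls round the work are solid. World frame = base frame: x ahead of the robot, y to its left, z up, the work surface at z = 0. Lengths are in m, angles in rad, forces in N, time in s.
With the tool pointing down it reaches from about 0.4 to 0.875 m from the base axis. Payload 19.3 kg.
Tool frame: the origin (TCP) lies at the centre of the arm's flange, where the gripper is bolted on; the fingertips stand 173 mm ahead of it and the grasp point (between the pads) lies 155 mm ahead of it (bot.grip_point_offset is the distance from the TCP to the grasp point, in m); z points along the fingers, x is the direction in which the jaws open and shut, and the axes are right-handed (so a half turn about z gives the same grasp; the last joint's range is limited). The gripper opens to 85 mm and grips with 20 to 120 N. Pads are 22 mm wide; open, the fingers measure 114 mm over their backs; the gripper's body (76 mm by 85 mm) begins 54 mm behind the grasp point. The pads swing forward as they close: fully open they stand 13 mm farther back than shut.
Start: joints at [1.114, 0.521, -0.036, 1.599, 0.021, 1.021, -0.113], TCP at [0.236, -0.579, 0.405] pointing down, gripper open.
Joint ranges: [-2.91, 2.91], [-0.3, 2.13], [-1.5, 1.42], [0.17, 2.43], [-1.26, 4.41], [0.16, 1.93], [-2.52, 2.52]. Speed limits (rad/s): [1.89, 1.89, 2.39, 2.39, 3.01, 3.01, 3.01].

INTERFACE

Orientations are given as [roll, pitch, yaw] about the fixed x, y, z axes, in that order (R = Rz(yaw) Ry(pitch) Rx(roll)).
In Python, from workcell import bot gives the robot as it stands.
- The arm moves only by the tool step_arm, never from a script. Its argument "plan" is a list that holds one entry, the list of rows, each a list of 4 numbers: the shift along the world's x, y, z in cm, then the turn about the world's z in rad. A call has 1 to 12 rows; each row is the pose to reach, as a shift and turn from the pose measured when the call began; what a row does not reach only later rows make up. A row lasts 1/12 s, in which the tool goes at most 41.7 mm and 7.16 degrees, less where a joint would pass 70% of its speed; a pose out of reach is approached as far as the arm can. A call with a gripper value outside its range is refused whole. "jaw" is the closure, from 0 (fully open) to 1 (shut), set as the call begins (left out, the last holds). The fingers move at their own pace and stop on an object; "force" is the grip in N (left out, the last holds). Time passes only in rows, so rows that repeat a pose let the fingers close. It gives the time, the measured TCP pose, the force and the opening at its end, in the units of the state.
- bot.observe(): the state, without advancing time (a new reading comes with each control period).
- bot.grab_frame(name): name is "scene" or "top" or "wrist"; returns a dict with "pixels" (480x640x3 uint8, blue, green, red), "mtx" (3x3 intrinsics, pixels), "R" (3x3) and "t" (3): a world point X has camera coordinates R X + t. Camera axes: x right, y down, z forward; pixel columns grow to the right and rows downward; lengths in m; the calibration is good to about 2 mm. A picture is of the moment at which its call begins. There is no depth.
- bot.job_done(): hands the job in, once; it reports no verdict.
The state is a dict: "clock": time; "qpos": joint angles; "qd": joint speeds; "joint_efforts": joint torques, N m; "position": TCP position; "tool_rot": TCP orientation; "force": force on the tool from outside, world axes, zero at the start; "moment": the same for the moment, N m; "grip_width": finger opening in m.
Only numpy, scipy, OpenCV 4.12 (cv2) and the standard library are available. Lean on these libraries where they do the work, as an engineer would, in place of code of your own. Each camera call takes 0.05 s, during which the arm holds its last target.

TASK

A printed test bar lies in the fixture. Lock it in: push the red-topped locking pin gently along the long leg of the L-shaped slot, round the corner, and on until it is fully home at the green end of the short leg, where its steel shoulder overhangs the bar. Only push the pin with the fingertips, never grip, lift or tip it; leave the test bar in its groove, and do not disturb the jar and the two vials beside the fixture.

Things in the scene. Friction and masses are not known exactly. Their poses are not given: they have to be found in the camera images.
- fixture: fixed aluminium block, x -48 to +58, y -67 to +59 mm about its origin (on the worktop, z up), flat top 20 mm above the worktop; place varies, yaw within 0.6 rad. An 18 mm wide, 14 mm deep L-shaped slot in its top: long leg along the block's +y at x = -20 mm, then short leg along its +x at y = +30 mm; inner corner bevelled 4 mm. At x = +38 mm the test bar's groove, along y
- slot_start (a point): point at top level (20 mm high) on the centre line of the slot, where the pin's axis is when it is at the very start (red end) of the long leg; fixture frame (-20, -45, 20) mm
- slot_corner (a point): the same for the corner, 75 mm along the fixture's +y from slot_start: pushed along the long leg, the pin stops against the slot wall about here (within 2 mm)
- slot_end (a point): the same for the home (green) end of the short leg, 40 mm along the fixture's +x from slot_corner: the end wall stops the pin about 1.5 mm beyond this point
- pin: loose locking pin, about 0.2 kg; origin at the centre of the shank's foot, 6.5 mm above the worktop, z up along its axis. It slides along the slot at about 1 N and starts in the first 30 mm of the long leg. Not held down: it would come out if lifted. Shank 15 mm diameter, 13.5 mm deep in the slot with 1.5 mm play on each side
- pin_shoulder (a point): centre of the pin's steel shoulder disc, on its axis, half-way up the disc (25 mm above the worktop). The disc, 36 mm diameter, 10 mm thick, slides on the fixture's top, so it spans 20 to 30 mm above the worktop; above it a red grip, 18 mm diameter, up to 52 mm above the worktop
- specimen: loose wooden-coloured dog-bone test bar, 12 x 60 x 8 mm, lying along the fixture's y in the groove, its top 1.5 mm below the fixture's top; origin at the centre of its underside
- jar_red: bystander: white jar with red lid, 42 mm diameter, 55 mm high, behind the fixture (on its +x side); origin at the centre of its underside
- vial_blue: bystander: amber vial with blue cap, 17 mm diameter, 44 mm high, behind the fixture; origin at the centre of its underside
- vial_black: bystander: amber vial with black cap, 17 mm diameter, 44 mm high, behind the fixture; origin at the centre of its underside
There are look-alikes about, which are no part of the job. Leave any turquoise or yellow look-alike of the specimen alone.

How it is judged:
On the way:
1. the pin has been pushed to the corner of the slot (its axis within 8 mm) (horizontal distance between pin_shoulder and slot_corner below 0.008 m), for 0.05 s.
At the end, for the whole second after the job is handed in: the pin stands upright and at rest at the home end of the short leg (its axis within 5 mm of slot_end), its shoulder down on the fixture, the test bar lies in its groove (within 6 mm of where it was), and the jar and vials stand upright (horizontal distance between pin_shoulder and slot_end below 0.005 m and z of pin_shoulder in the frame of fixture below 0.028 m and angle between pin_shoulder's own z axis and vertical below 0.1 rad and linear speed of pin below 0.01 m/s and z of specimen in the frame of fixture below 0.014 m and distance of specimen from where it was at the start of the episode below 0.006 m and angle between each of jar_red, vial_blue, vial_black's own z axis and vertical below 0.2 rad); the robot touches nothing.
It fails at once if the pin is lifted (more than 6 mm) (height (world z) of pin_shoulder above 0.031 m).
It fails at once if the pin is tipped by more than 0.3 rad (angle between pin_shoulder's own z axis and vertical above 0.3 rad).
It fails at once if the test bar is lifted or pushed out of its groove (distance of specimen from where it was at the start of the episode above 0.01 m or height (world z) of specimen above 0.018 m).
It fails at once if the jar or a vial is moved by more than 15 mm (distance of any of jar_red, vial_blue, vial_black from where it was at the start of the episode above 0.015 m).
It fails at once if the pin is gripped or pushed hard (the fingers press on it with more than 35 N) (contact force between the fingers and pin above 35 N).
It also fails if it takes over 48 s, if anything falls off the work surface, if the arm or the gripper's body presses on something with over 40 N, if the wrist force passes 120 N, or if a joint passes its speed limit or range.

## Working session

There is one attempt and no reset: what is moved stays moved. The work goes in short steps, Python scripts to look and compute and a tool call to move; the robot and the scene stay as the last step left them, time stands still between calls to the robot, and variables do not carry over. Pictures are saved under pics/ and viewed, and the job is handed in when it is done.

Besides the shell and the picture viewer there is one more tool, called after "Call:" as a command line: name --argument value ..., lists and objects as JSON in quotes. step_arm: Moves the arm, as the interface text tells. Its arguments: {"type":"object","properties":{"plan":{"type":"array"},"jaw":{"type":"number"},"force":{"type":"number"}},"required":["plan"]}

```bash
mkdir -p pics; ls
python3 - <<'E'
from workcell import bot
import cv2,pickle
s=bot.observe();print(s)
d={}
for n in("scene","top","wrist"):
    f=bot.grab_frame(n);cv2.imwrite(f"pics/{n}0.png",f["pixels"]);d[n]=f
    print(n,f["mtx"].tolist(),f["R"].round(3).tolist(),f["t"].round(3).tolist())
pickle.dump(d,open("f0.pkl","wb"))
E
```

```text
pics
{'clock': 0.0, 'qpos': array([ 1.11380192,  0.52202096, -0.03634427,  1.59999557,  0.02118058,
        1.02109889, -0.11279796]), 'qd': array([-6.23108817e-04, -1.18068712e-03,  2.92556917e-05, -8.35230142e-04,
       -7.92288426e-04,  3.43096114e-04,  3.10436576e-03]), 'joint_efforts': array([-2.20046513e-04, -9.27111769e+01,  1.98063187e+00, -3.69933450e+01,
        1.79886434e-02,  8.05425108e-03,  5.67776840e-05]), 'position': array([ 0.23570056, -0.57870351,  0.40412555]), 'tool_rot': array([ 3.14153638e+00,  1.13733197e-03, -1.18400563e+00]), 'force': array([-0.12884033,  0.72441745,  0.42249324]), 'moment': array([-0.06073088, -0.03568406,  0.04337578]), 'grip_width': 0.0855296774858019}
scene [[547.5860051363497, 0.0, 319.43571540911273], [0.0, 547.5860051363497, 235.2277848480288], [0.0, 0.0, 1.0]] [[-0.611, -0.792, 0.009], [-0.329, 0.243, -0.913], [0.72, -0.561, -0.408]] [0.461, 0.191, 0.627]
top [[542.2368128188161, 0.0, 315.03219229887145], [0.0, 542.2368128188161, 241.15763373767294], [0.0, 0.0, 1.0]] [[0.024, -1.0, 0.002], [-0.984, -0.024, -0.177], [0.177, 0.003, -0.984]] [0.121, 0.597, 0.796]
wrist [[406.96028829748826, 0.0, 321.8499422514048], [0.0, 406.96028829748826, 235.18960037547583], [0.0, 0.0, 1.0]] [[0.378, -0.926, 0.0], [-0.888, -0.362, 0.283], [-0.262, -0.107, -0.959]] [-0.625, -0.038, 0.379]
```

View pics/scene0.png

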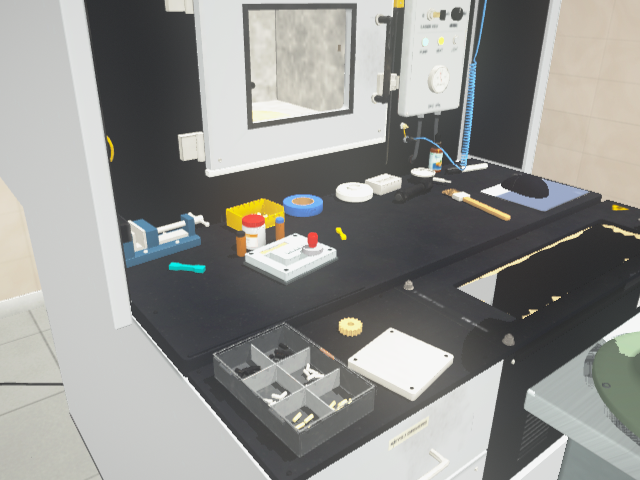

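View pics/top0.png

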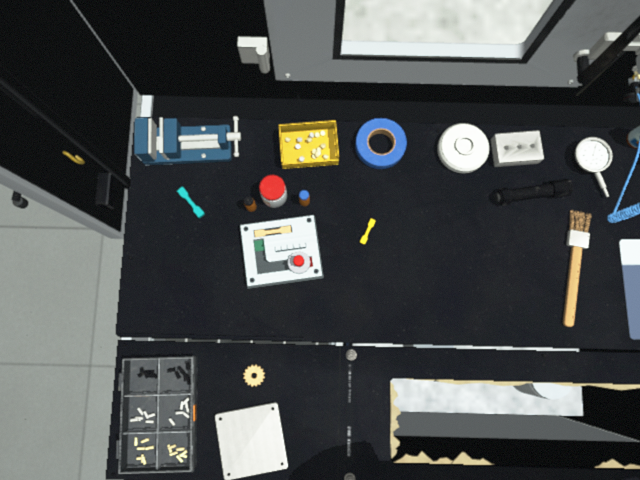

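View pics/wrist0.png

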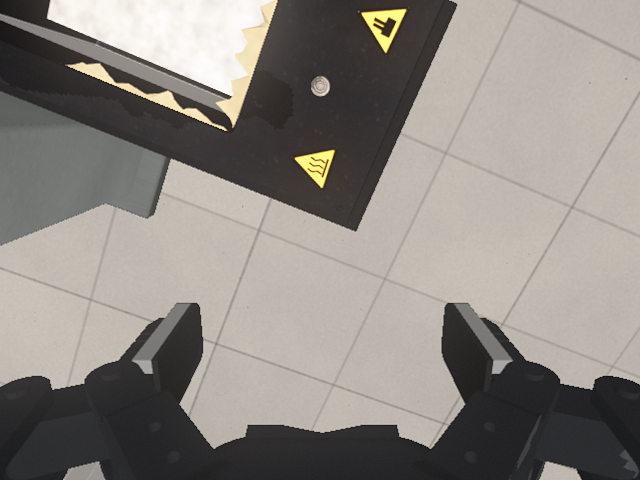

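```bash
cat > h.py <<'E'
import numpy as np,cv2
def ray(f,uv,z):
    K,R,t=(np.array(f[k],float) for k in("mtx","R","t"))
    d=R.T@np.linalg.inv(K)@np.array([uv[0],uv[1],1.]);c=-R.T@t.ravel()
    return c+d*(z-c[2])/d[2]
def proj(f,X):
    p,_=cv2.projectPoints(np.array(X,float).reshape(-1,3),cv2.Rodrigues(np.array(f["R"]))[0],np.array(f["t"],float),np.array(f["mtx"]),None)
    return p.reshape(-1,2)
E
python3 - <<'E'
import pickle,cv2,numpy as np
from h import *
d=pickle.load(open("f0.pkl","rb"))
f=d["top"];im=f["pixels"]
c=im[165:300,225:385];cv2.imwrite("pics/topc.png",cv2.resize(c,None,fx=5,fy=5,interpolation=cv2.INTER_CUBIC)[:600])
f2=d["scene"];cv2.imwrite("pics/scc.png",cv2.resize(f2["pixels"][200:290,225:355],None,fx=6,fy=6,interpolation=cv2.INTER_CUBIC))
roi=np.zeros(im.shape[:2],np.uint8);roi[205:295,230:335]=1
m=((im.max(2)>120)*roi).astype(np.uint8)
cs=max(cv2.findContours(m,0,2)[0],key=cv2.contourArea)
r=cv2.minAreaRect(cs);print(r)
b=cv2.boxPoints(r);print(b)
for p in b:print(ray(f,p,0.02).round(4))
hsv=cv2.cvtColor(im,cv2.COLOR_BGR2HSV)
rd=(((hsv[...,0]<8)|(hsv[...,0]>172))&(hsv[...,1]>150)&(hsv[...,2]>90)).astype(np.uint8)*roi
n,l,st,ce=cv2.connectedComponentsWithStats(rd)
for i in range(1,n):print(st[i],ce[i],ray(f,ce[i],.052).round(4))
E
```

```text
((280.42340087890625, 250.44187927246094), (62.647945404052734, 76.2459487915039), 82.1847152709961)
[[238.3951  224.59282]
 [313.93283 214.2249 ]
 [322.45172 276.29095]
 [246.91397 286.65887]]
[0.6239 0.2613 0.02  ]
[0.6443 0.1382 0.02  ]
[0.5423 0.1221 0.02  ]
[0.5227 0.2427 0.02  ]
[294 256  10  10  81] [298.18518519 260.51851852] [0.5624 0.1608 0.052 ]
[310 258   1   1   1] [310. 258.] [0.5669 0.1425 0.052 ]
[311 262   1   4   4] [311.  263.5] [0.5583 0.1407 0.052 ]
```

View pics/topc.png

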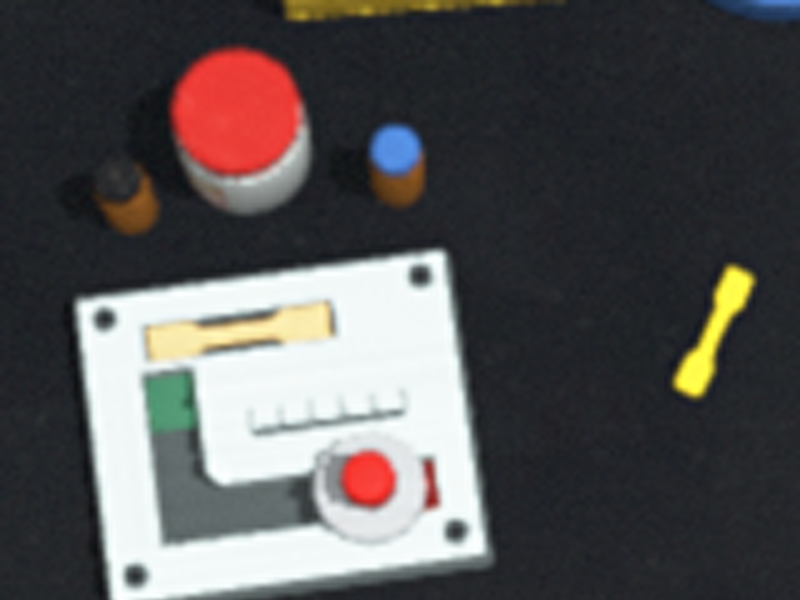

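View pics/scc.png

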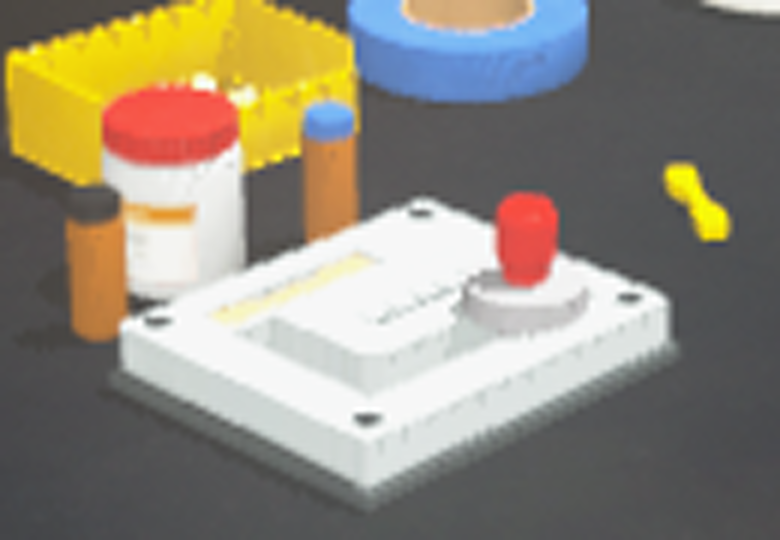

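Run:
```python
import pickle,numpy as np
from h import *
d=pickle.load(open("f0.pkl","rb"));f=d["top"]
# topc crop px -> image corners (top face) read from x5 crop
px=[(77,297),(445,250),(490,555),(108,600)]
F=np.array([[58,59],[58,-67],[-48,-67],[-48,59]])/1e3
W=np.array([ray(f,((u+.5)/5-.5+225,(v+.5)/5-.5+165),.02)[:2] for u,v in px]);print(W.round(4))
def fit(F,W):
    fm,wm=F.mean(0),W.mean(0);H=(F-fm).T@(W-wm);a=np.arctan2(H[0,1]-H[1,0],H[0,0]+H[1,1])
    R=np.array([[np.cos(a),-np.sin(a)],[np.sin(a),np.cos(a)]]);return a,wm-R@fm,R
a,o,R=fit(F,W);print(a,o,(o+F@R.T-W).round(4))
P=ray(f,(298.19,260.52),.052)[:2]
print("pin fixture",(R.T@(P-o)).round(4))
for n,q in dict(start=(-20,-45),corner=(-20,30),end=(20,30)).items():print(n,(o+R@np.array(q)/1e3).round(4))
f2=d["scene"];im=f2["pixels"];hsv=cv2.cvtColor(im,cv2.COLOR_BGR2HSV)
rd=(((hsv[...,0]<8)|(hsv[...,0]>172))&(hsv[...,1]>150)).astype(np.uint8);rd[:, :300]=0;rd[:,325:]=0;rd[:225]=0;rd[260:]=0
ys,xs=np.nonzero(rd);print(xs.mean(),ys.min(),ys.max(),ray(f2,(xs.mean(),ys.mean()),.041))
c=proj(f2,[*P,.041]);print(c, xs.mean(),ys.mean())
```

```text
[[0.625  0.2588]
 [0.6437 0.1388]
 [0.5435 0.1219]
 [0.526  0.244 ]]
0.1520040425951799 [0.57898103 0.19404796] [[ 0.0024  0.0024]
 [ 0.0028 -0.0022]
 [-0.0018 -0.0013]
 [-0.0034  0.0011]]
pin fixture [-0.0214 -0.0304]
start [0.566  0.1465]
corner [0.5547 0.2207]
end [0.5942 0.2267]
312.2357723577236 232 246 [0.56787447 0.16027155 0.041     ]
[[313.93165146 239.98831338]] 312.2357723577236 238.84552845528455
```

Candidates (top view): the pin is the red grip on a grey disc at (298,260). It is not the red jar lid (273,188) or the red slot patch (311,262). The fixture is the slotted plate at (282,250), not the plain white plate (252,440). The bar is the tan one at (272,231), not the yellow (368,231) or turquoise (190,202) ones. The close crop confirms the choice: the pin sits near the red end, and the green end is at (259,244).

Call:
step_arm --plan '[[[1.5,3,0,0.06],[3,6,0,0.12],[4.5,9,0,0.18],[6,12,0,0.24],[7.5,15,0,0.32],[9,18,0,0.4],[10.5,21.5,0,0.46],[12,25,0,0.54],[13.5,28,0,0.6],[15,31,0,0.66],[16.5,34,0,0.7],[16.5,34,0,0.7]]]' --jaw 1 --force 20

```text
clock: 1.15
position: [0.4031, -0.2337, 0.4045]
tool_rot: [-3.14, 0.0, -0.475]
force: [1.5, 0.4, -0.0]
grip_width: -0.0001
```

Call:
step_arm --plan '[[[1.5,3,0,0.06],[3,6,0,0.12],[4.5,9,-1,0.18],[6,12,-2,0.24],[7.5,15,-3,0.3],[9,18,-4,0.36],[10.5,21.5,-6,0.42],[12,25,-8,0.48],[13.5,28,-10,0.54],[15,31,-12,0.6],[16.8,34.6,-13,0.63],[16.8,34.6,-13,0.63]]]'

```text
clock: 2.15
position: [0.572, 0.1194, 0.2722]
tool_rot: [-3.136, 0.001, 0.164]
force: [-1.4, 1.3, 0.1]
grip_width: -0.0002
```

```bash
cat > look.py <<'E'
from workcell import bot
import sys,cv2,pickle,numpy as np
from h import *
tag=sys.argv[1];d={}
s=bot.observe();print(s["clock"],s["position"].round(4),s["tool_rot"].round(3),s["force"].round(2))
for n in sys.argv[2:]:
    f=bot.grab_frame(n);d[n]=f;im=f["pixels"]
    if n=="top":im=cv2.resize(im[165:300,225:385],None,fx=5,fy=5,interpolation=cv2.INTER_CUBIC)[:600]
    if n=="scene":im=cv2.resize(im[165:295,215:375],None,fx=5,fy=5,interpolation=cv2.INTER_CUBIC)[:600]
    cv2.imwrite(f"pics/{n}{tag}.png",im)
pickle.dump(d,open(f"f{tag}.pkl","wb"))
E
python3 look.py 1 scene wrist top
```

```text
2.15 [0.572  0.1194 0.2722] [-3.136e+00  1.000e-03  1.640e-01] [-1.38  1.29  0.15]
```

View pics/scene1.png

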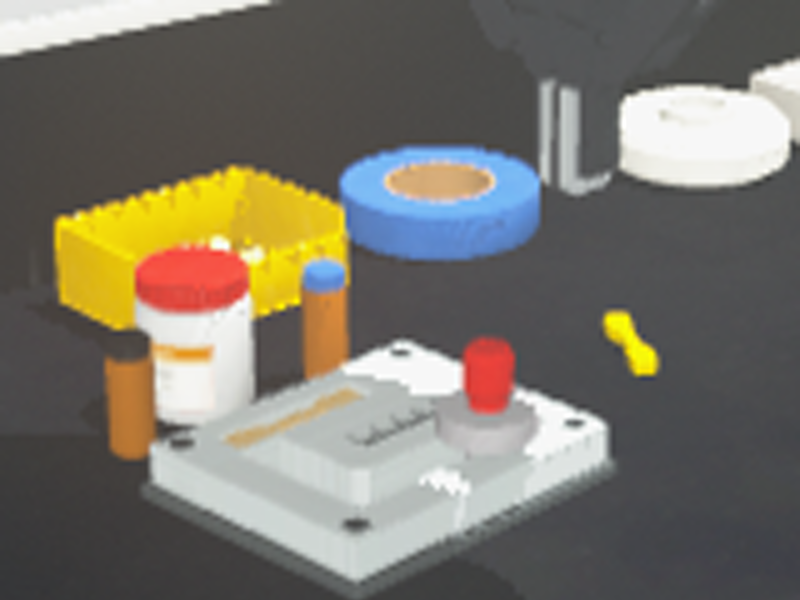

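View pics/wrist1.png

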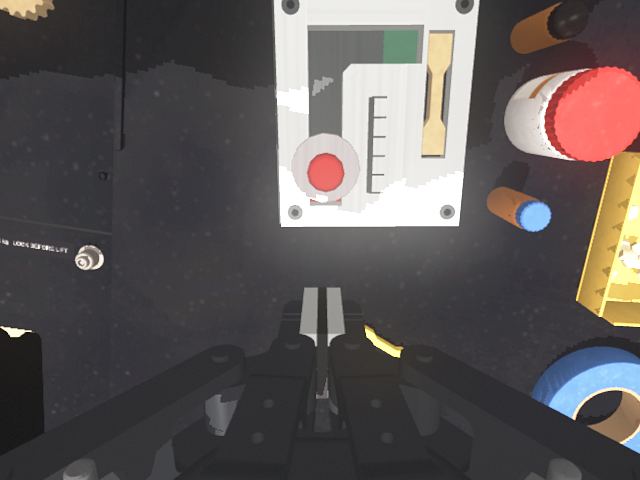

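View pics/top1.png

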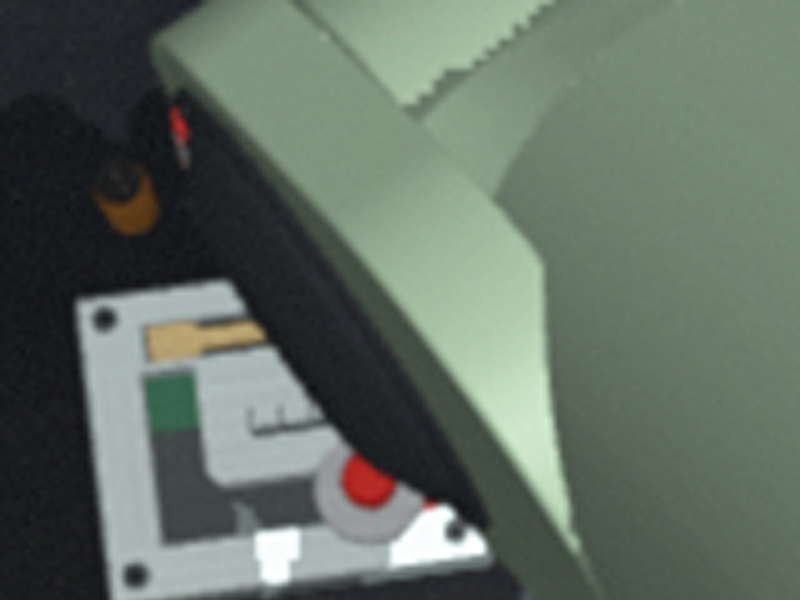

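Run:
```python
import pickle,numpy as np
from h import *
d=pickle.load(open("f1.pkl","rb"));f=d["wrist"];im=f["pixels"]
cv2.imwrite("pics/wc.png",cv2.resize(im[0:240,260:500],None,fx=2.5,fy=2.5,interpolation=cv2.INTER_CUBIC))
for p in [(280,226),(459,225),(275,0),(479,0),(295,212),(447,212),(290,5),(464,5)]:print(p,ray(f,p,.02).round(4))
s=d["scene"];
for uv in[(575,190),(600,180)]:
    p=(uv[0]/5+215,uv[1]/5+165);print(p)
for z in(.08,.09,.1,.11):print(z,proj(s,[[.572,.1194,z],[.572+.011*.163,.1194-.011,z],[.572-.0018,.1194+.011,z]]).round(1).tolist(), proj(f,[.572,.1194,z]).round(1))
hsv=cv2.cvtColor(im,cv2.COLOR_BGR2HSV)
rd=(((hsv[...,0]<8)|(hsv[...,0]>172))&(hsv[...,1]>150)).astype(np.uint8);rd[:,:300]=0;rd[:,360:]=0;rd[230:]=0
n,l,st,ce=cv2.connectedComponentsWithStats(rd);print(st[1:],ce[1:]);
i=1+st[1:,4].argmax();print(ray(f,ce[i],.05))
```

```text
(280, 226) [0.545  0.1245 0.02  ]
(459, 225) [0.645  0.1414 0.02  ]
(275, 0) [0.5275 0.2375 0.02  ]
(479, 0) [0.6259 0.2534 0.02  ]
(295, 212) [0.5523 0.1339 0.02  ]
(447, 212) [0.6365 0.1476 0.02  ]
(290, 5) [0.5351 0.2365 0.02  ]
(464, 5) [0.6192 0.2501 0.02  ]
(330.0, 203.0)
(335.0, 201.0)
0.08 [[329.9, 211.5], [334.2, 209.8], [325.5, 213.2]] [[326.3 282.6]]
0.09 [[330.0, 206.0], [334.3, 204.4], [325.6, 207.7]] [[326.4 292.2]]
0.1 [[330.1, 200.6], [334.5, 198.9], [325.7, 202.2]] [[326.6 302.9]]
0.11 [[330.2, 195.0], [334.6, 193.4], [325.8, 196.6]] [[326.9 315.1]]
[] []Traceback (most recent call last):
  File "<stdin>", line 13, in <module>
ValueError: attempt to get argmax of an empty sequence
```

View pics/wc.png

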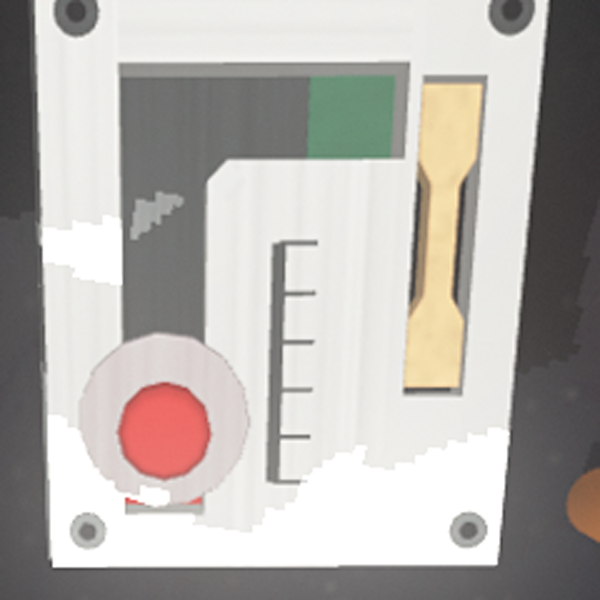

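Run:
```python
import pickle,numpy as np
from h import *
d=pickle.load(open("f1.pkl","rb"));f=d["wrist"];im=f["pixels"]
g=lambda u,v:ray(f,(u/2.5+260,v/2.5),.02)[:2]
L=[(120,64,-29,39),(409,63,29,39),(405,158,29,21),(124,335,-29,None),(205,335,-11,None),(207,180,-11,17),(228,159,-7,21)]
F=[];W=[]
for u,v,x,y in L:
    p=g(u,v);print(x,y,p.round(4))
    if y is not None:F.append((x/1e3,y/1e3));W.append(p)
F,W=np.array(F),np.array(W)
fm,wm=F.mean(0),W.mean(0);H=(F-fm).T@(W-wm);a=np.arctan2(H[0,1]-H[1,0],H[0,0]+H[1,1])
a=.163
R=np.array([[np.cos(a),-np.sin(a)],[np.sin(a),np.cos(a)]]);o=wm-R@fm
print(a,o,((W-o)@R-F).round(4))
for n,p in dict(grip=ray(f,(260+165/2.5,430/2.5),.052),disc=ray(f,(260+163/2.5,418/2.5),.03)).items():print(n,p.round(4),((p[:2]-o)@R).round(4))
for q in [(-20,-45),(-20,30),(20,30),(-20,-78),(-75,30)]:print(q,(o+R@np.array(q)/1e3).round(4))
s=np.array([.572,.1194]);print("tool",((s-o)@R).round(4))
```

```text
-29 39 [0.5452 0.2288]
29 39 [0.6018 0.2382]
29 21 [0.605 0.221]
-29 None [0.5539 0.1773]
-11 None [0.5709 0.18  ]
-11 17 [0.566  0.2104]
-7 21 [0.5695 0.215 ]
0.163 [0.57975064 0.19529546] [[ 0.0003 -0.0003]
 [-0.0003 -0.0003]
 [ 0.0001  0.0002]
 [-0.0001  0.0002]
 [ 0.0001  0.0001]]
grip [0.5649 0.1628 0.052 ] [-0.0199 -0.0296]
disc [0.5647 0.1624 0.03  ] [-0.0202 -0.03  ]
(-20, -45) [0.5673 0.1476]
(-20, 30) [0.5551 0.2217]
(20, 30) [0.5946 0.2281]
(-20, -78) [0.5727 0.1151]
(-75, 30) [0.5009 0.2127]
tool [-0.02   -0.0736]
```

The wrist view gives a sub-mm fit: fixture origin (0.5798, 0.1953), yaw 0.163, pin at fixture (-20, -30), tool at (-20, -73.6). The closed fingertips sit about 173 mm ahead of the TCP. Next I descend behind the pin.

Call:
step_arm --plan '[[[0,0,-2,0],[0,0,-4,0],[0,0,-6,0],[0,0,-6.8,0],[0,0,-7.3,0],[0,0,-7.3,0],[0,0,-7.3,0],[0,0,-7.3,0]]]'

```text
clock: 2.97
position: [0.5713, 0.1123, 0.2021]
tool_rot: [-3.14, 0.0, 0.155]
force: [0.6, -0.5, -0.2]
grip_width: -0.0002
```

```bash
python3 look.py 2 scene wrist
```

```text
2.9667 [0.5713 0.1123 0.2021] [-3.14   0.     0.155] [ 0.57 -0.46 -0.22]
```

View pics/scene2.png

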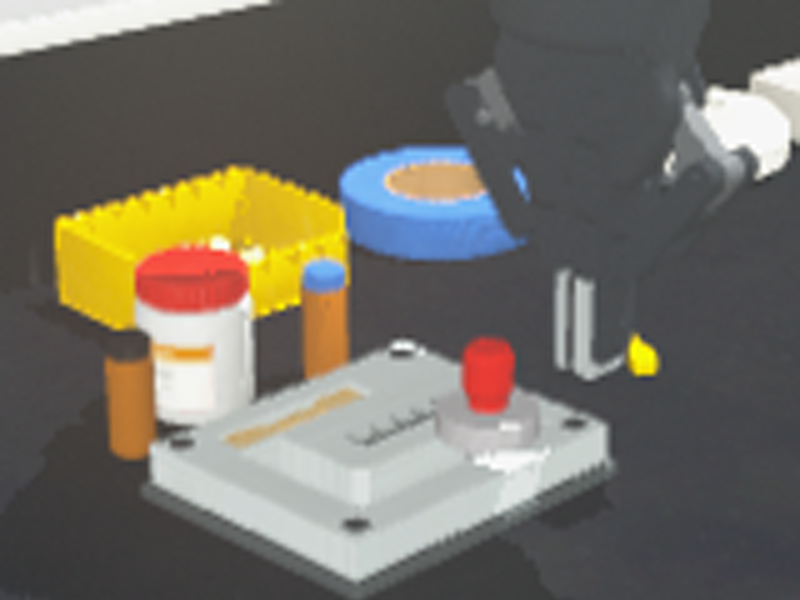

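View pics/wrist2.png

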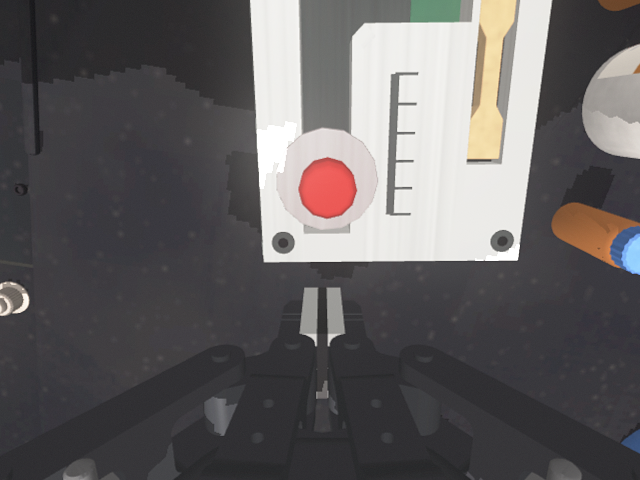

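Pin upright at (327,188) in the wrist view, and the fingertips are just clear behind it. Now a slow push along fixture +y.

Call:
step_arm --plan '[[[0.1,0.5,-0.15,0.008],[0.03,1.0,-0.3,0.008],[-0.04,1.4,-0.3,0.008],[-0.09,1.7,-0.3,0.008],[-0.13,2.0,-0.3,0.008],[-0.18,2.3,-0.3,0.008],[-0.23,2.6,-0.3,0.008],[-0.28,2.9,-0.3,0.008],[-0.33,3.2,-0.3,0.008],[-0.38,3.5,-0.3,0.008],[-0.42,3.75,-0.3,0.008],[-0.42,3.75,-0.3,0.008]]]'

```text
clock: 4.07
position: [0.5668, 0.1506, 0.1989]
tool_rot: [-3.14, 0.0, 0.164]
force: [0.2, 0.0, -0.5]
grip_width: 0.0
```

```bash
python3 look.py 3 scene wrist
```

```text
4.0667 [0.5668 0.1506 0.1989] [-3.14   0.     0.164] [ 0.17  0.01 -0.45]
```

View pics/wrist3.png

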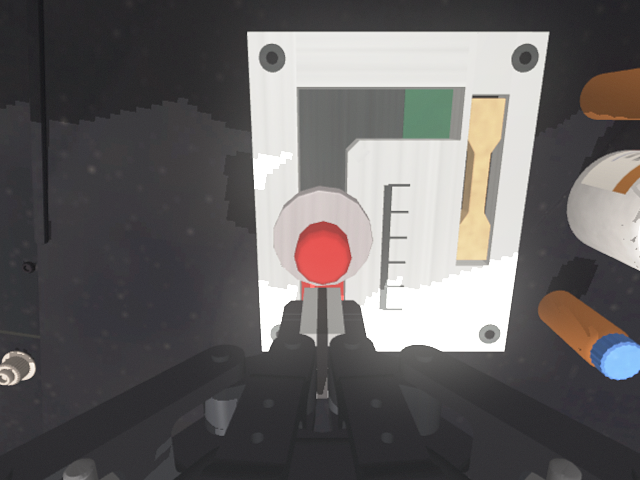

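View pics/scene3.png

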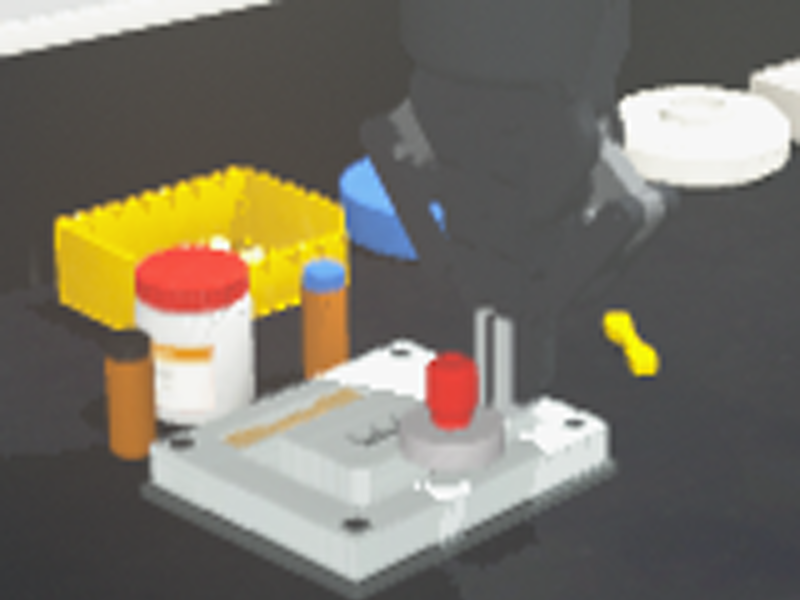

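Upright, and moving as expected. I'll continue, stopping about 4 mm short of the corner.

Call:
step_arm --plan '[[[-0.06,0.35,0,0],[-0.12,0.7,0,0],[-0.18,1.1,0,0],[-0.25,1.5,0,0],[-0.31,1.9,0,0],[-0.38,2.3,0,0],[-0.45,2.7,0,0],[-0.5,3.1,0,0],[-0.56,3.4,0,0],[-0.6,3.65,0,0],[-0.63,3.8,0,0],[-0.63,3.8,0,0]]]'

```text
clock: 5.17
position: [0.5606, 0.1885, 0.1989]
tool_rot: [-3.14, 0.0, 0.164]
force: [-0.1, 0.5, -0.5]
grip_width: 0.0002
```

```bash
cat > pos.py <<'E'
from h import *
import sys,pickle
a=.163;o=np.array([.57975,.1953]);R=np.array([[np.cos(a),-np.sin(a)],[np.sin(a),np.cos(a)]])
d=pickle.load(open(f"f{sys.argv[1]}.pkl","rb"));K=np.ones((3,3),np.uint8)
for n,f in d.items():
    im=f["pixels"];hsv=cv2.cvtColor(im,cv2.COLOR_BGR2HSV)
    m=(((hsv[...,0]<8)|(hsv[...,0]>172))&(hsv[...,1]>120)&(hsv[...,2]>90)).astype(np.uint8)
    k,l,st,ce=cv2.connectedComponentsWithStats(m)
    for i in range(1,k):
        if st[i,4]<30:continue
        p=ray(f,ce[i],.045);q=(p[:2]-o)@R
        if abs(q[0])<.05 and abs(q[1])<.06:print(n,"pin approx (grip blob z.045)",st[i],(q*1e3).round(1))
from workcell import bot
s=bot.observe();print("tool",((s["position"][:2]-o)@R*1e3).round(1),s["force"].round(1))
E
python3 look.py 4 scene wrist;python3 pos.py 3;python3 pos.py 4
```

```text
5.1667 [0.5606 0.1885 0.1989] [-3.14   0.     0.164] [-0.11  0.54 -0.54]
scene pin approx (grip blob z.045) [300 235  11  16 135] [-24.9  -6.9]
wrist pin approx (grip blob z.045) [ 295  222   56   62 2683] [-20.1 -12.8]
wrist pin approx (grip blob z.045) [302 282  41  18 154] [-20.2 -24.9]
tool [-20.  -4.] [ 0.4 -0.4 -0.8]
scene pin approx (grip blob z.045) [284 243  10  15 135] [-25.4  31.1]
wrist pin approx (grip blob z.045) [ 295  222   56   62 2683] [-20.2  25.7]
tool [-20.  -4.] [ 0.4 -0.4 -0.8]
```

View pics/wrist4.png

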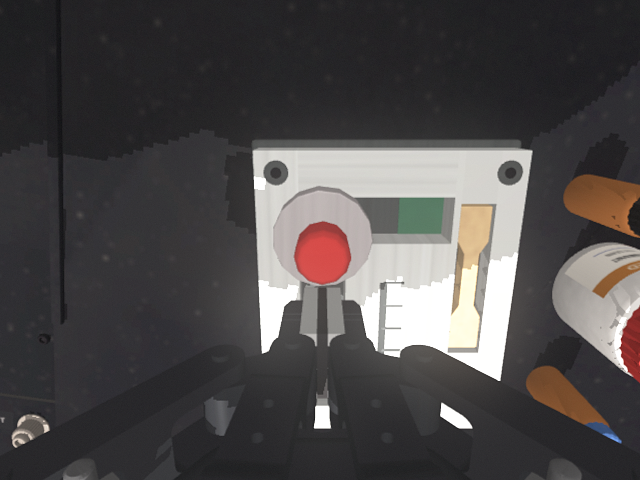

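Call:
step_arm --plan '[[[-0.02,0.12,0,0],[-0.04,0.22,0,0],[-0.05,0.32,0,0],[-0.07,0.4,0,0],[-0.07,0.43,0,0],[-0.07,0.43,0,0],[-0.07,0.43,0,0]]]'

```text
clock: 5.85
position: [0.56, 0.1924, 0.1989]
tool_rot: [-3.14, 0.0, 0.164]
force: [-0.3, 0.4, 0.4]
grip_width: -0.0003
```

```bash
python3 look.py 5 scene wrist;python3 pos.py 5
```

```text
5.85 [0.56   0.1924 0.1989] [-3.14   0.     0.164] [-0.33  0.4   0.37]
scene pin approx (grip blob z.045) [282 244  11  15 139] [-26.   35.4]
wrist pin approx (grip blob z.045) [ 293  223   56   62 2684] [-20.7  29.5]
tool [-20.    0.4] [ 0.  -0.4  0.8]
```

Pin is at the corner (fixture (-20.7, 29.5)), upright, with no side load. Next: back off, lift, turn -90° and move round to the -x side.

Call:
step_arm --plan '[[[0.16,-1,0,0],[0.32,-2,0,0],[0.32,-2.5,1,0],[0.32,-2.5,3,0],[0.2,-2.2,5,0],[0,-2,7,-0.1],[-1,-1,7,-0.22],[-2,0,7,-0.34],[-3,0.5,7,-0.46],[-4,1,7,-0.58],[-5,1.5,7,-0.7],[-5.6,2.1,7,-0.82]]]'

```text
clock: 6.95
position: [0.5033, 0.2128, 0.2697]
tool_rot: [-3.14, 0.0, -0.663]
force: [0.1, 0.4, -0.3]
grip_width: 0.0001
```

Call:
step_arm --plan '[[[0,0,0,-0.12],[0,0,0,-0.24],[0,0,0,-0.36],[0,0,0,-0.48],[0,0,0,-0.6],[0,0,0,-0.7],[0,0,0,-0.75],[0,0,0,-0.75],[0,0,0,-0.75],[0,0,0,-0.75]]]'

```text
clock: 7.78
position: [0.5034, 0.2124, 0.2701]
tool_rot: [-3.139, 0.0, -1.411]
force: [1.2, 0.4, 0.8]
grip_width: -0.0
```

```bash
python3 look.py 6 scene wrist;python3 pos.py 6
```

```text
7.7833 [0.5034 0.2124 0.2701] [-3.139  0.    -1.411] [1.17 0.36 0.8 ]
scene pin approx (grip blob z.045) [282 244  11  15 134] [-25.6  35.3]
wrist pin approx (grip blob z.045) [434 137  34  31 956] [-17.3 -31.5]
wrist pin approx (grip blob z.045) [ 303  141   37   39 1113] [-20.9  29.4]
tool [-72.6  29.3] [-0.   1.   0.1]
```

View pics/wrist6.png

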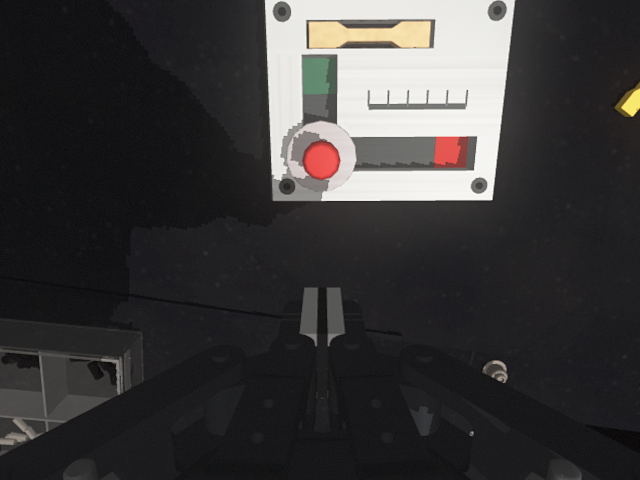

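View pics/scene6.png

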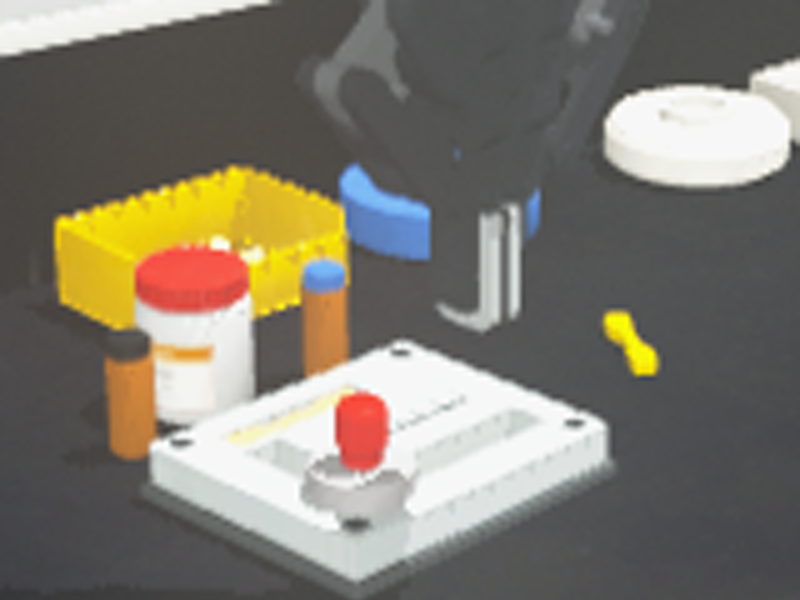

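Run:
```python
from h import *
import pickle
d=pickle.load(open("f6.pkl","rb"))
for z in(.08,.097,.15):print(((proj(d["scene"],[.5034,.2124,z])-[215,165])*5).round(),proj(d["wrist"],[.5034,.2124,z]).round())
```

```text
[[477. 365.]] [[322. 291.]]
[[477. 314.]] [[322. 309.]]
[[478. 150.]] [[322. 401.]]
```

Pin at (322,160), still at the corner; the finger centre line matches it. Descend, then push slowly along fixture +x.

Call:
step_arm --plan '[[[0,0.05,-2,0],[0,0.05,-4,0],[0,0.05,-6,0],[0,0.05,-6.8,0],[0,0.05,-7.1,0],[0.5,0.13,-7.1,0],[1.0,0.21,-7.1,0],[1.5,0.3,-7.1,0],[1.8,0.35,-7.1,0],[1.9,0.36,-7.1,0],[1.9,0.36,-7.1,0]]]'

```text
clock: 8.8
position: [0.5227, 0.2161, 0.1992]
tool_rot: [-3.139, 0.0, -1.412]
force: [-0.0, -0.5, 0.5]
grip_width: 0.0001
```

Call:
step_arm --plan '[[[0.3,0.05,0,0],[0.6,0.1,0,0],[0.9,0.15,0,0],[1.2,0.2,0,0],[1.5,0.25,0,0],[1.7,0.28,0,0],[1.8,0.3,0,0],[1.8,0.3,0,0]]]'

```text
clock: 9.47
position: [0.5409, 0.2191, 0.1992]
tool_rot: [-3.139, 0.0, -1.412]
force: [-0.5, -0.4, 0.7]
grip_width: -0.0001
```

```bash
python3 look.py 7 scene wrist;python3 pos.py 7
```

```text
9.4667 [0.5409 0.2191 0.1992] [-3.139  0.    -1.412] [-0.52 -0.44  0.71]
scene pin approx (grip blob z.045) [275 241   9  15 119] [-10.6  37.9]
wrist pin approx (grip blob z.045) [ 289  223   56   62 2689] [-5.5 31.3]
wrist pin approx (grip blob z.045) [ 472  247   46   30 1254] [ -8.5 -26.4]
tool [-34.6  29.8] [-0.5  0.3  0.7]
```

View pics/wrist7.png

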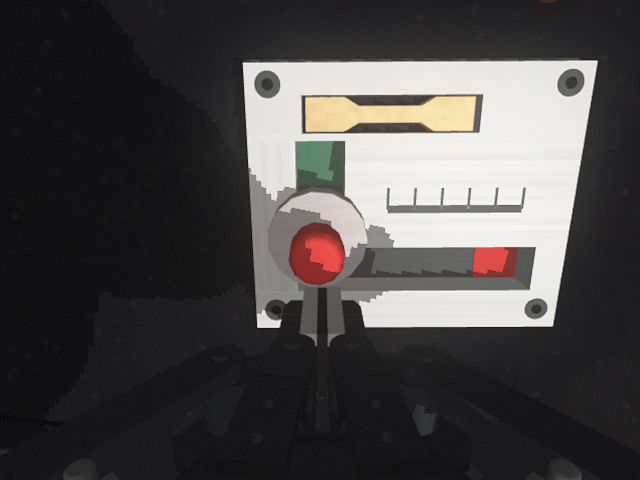

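View pics/scene7.png

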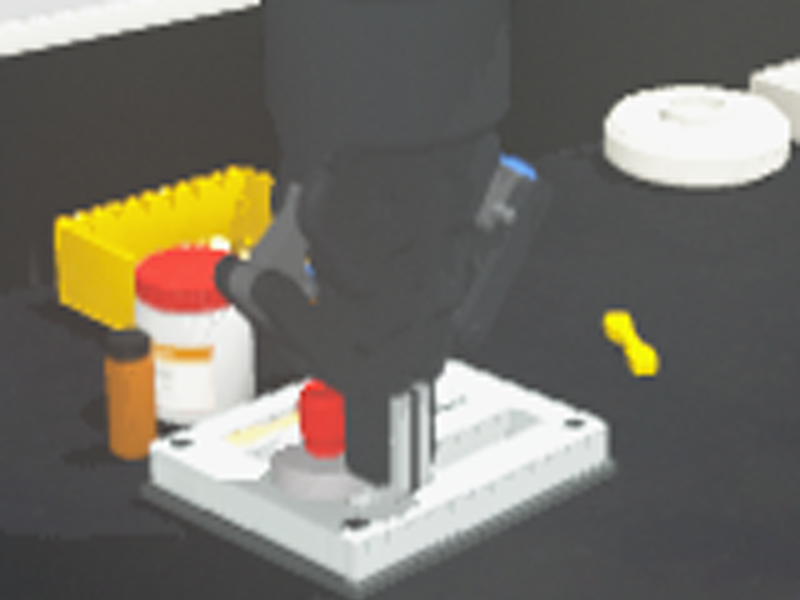

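Call:
step_arm --plan '[[[0.25,0.05,0,0],[0.5,0.1,0,0],[0.75,0.15,0,0],[1.0,0.2,0,0],[1.3,0.26,0,0],[1.6,0.32,0,0],[1.8,0.36,0,0],[2.0,0.4,0,0],[2.15,0.43,0,0],[2.2,0.45,0,0],[2.2,0.45,0,0]]]'

```text
clock: 10.48
position: [0.5629, 0.2236, 0.1992]
tool_rot: [-3.138, 0.001, -1.412]
force: [0.1, 0.2, 0.7]
grip_width: 0.0003
```

```bash
python3 look.py 8 wrist;python3 pos.py 8
```

```text
10.4833 [0.5629 0.2236 0.1992] [-3.138e+00  1.000e-03 -1.412e+00] [0.11 0.22 0.71]
wrist pin approx (grip blob z.045) [ 290  223   57   62 2687] [16.9 31.8]
wrist pin approx (grip blob z.045) [469 301  44  23 943] [ -4.  -26.1]
tool [-12.1  30.7] [ 0.  -0.2  0.1]
```

View pics/wrist8.png

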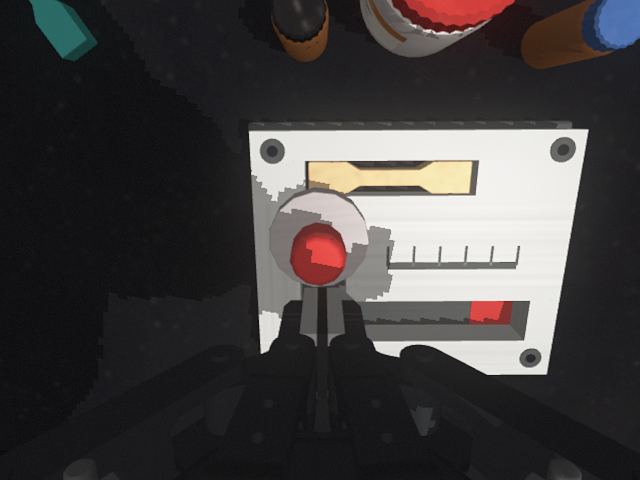

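Call:
step_arm --plan '[[[0.1,0.02,0,0],[0.2,0.03,0,0],[0.28,0.05,0,0],[0.34,0.06,0,0],[0.38,0.06,0,0],[0.38,0.06,0,0],[0.38,0.06,0,0]]]'

```text
clock: 11.12
position: [0.5667, 0.2243, 0.1993]
tool_rot: [-3.138, 0.001, -1.412]
force: [-0.2, 0.0, 0.4]
grip_width: -0.0001
```

```bash
python3 look.py 9 wrist;python3 pos.py 9
```

```text
11.1167 [0.5667 0.2243 0.1993] [-3.138e+00  1.000e-03 -1.412e+00] [-0.18  0.02  0.36]
wrist pin approx (grip blob z.045) [ 291  223   56   62 2687] [20.8 31.7]
wrist pin approx (grip blob z.045) [468 310  43  22 898] [ -3.3 -26.1]
tool [-8.2 30.7] [-0.1 -0.1 -0.3]
```

Pin is at (20.8, 31.7). Now I back straight off along -x, lift, and check.

Call:
step_arm --plan '[[[-0.5,-0.08,0,0],[-1.2,-0.2,0,0],[-2.2,-0.36,0,0],[-3.2,-0.52,0,0],[-3.6,-0.6,1,0],[-4,-0.65,3,0],[-5,-0.8,6,0],[-7,-1.2,9,0],[-8,-1.3,10,0],[-8,-1.3,10,0],[-8,-1.3,10,0]]]'

```text
clock: 12.08
position: [0.4867, 0.2113, 0.3003]
tool_rot: [-3.136, 0.001, -1.412]
force: [0.2, 0.1, -0.5]
grip_width: -0.0
```

```bash
python3 look.py 10 wrist scene;python3 pos.py 10
```

```text
12.0833 [0.4867 0.2113 0.3003] [-3.136e+00  1.000e-03 -1.412e+00] [ 0.18  0.14 -0.55]
wrist pin approx (grip blob z.045) [ 303   18   35   41 1087] [21.1 31.6]
wrist pin approx (grip blob z.045) [426 107  31  30 850] [-19.8 -32.6]
scene pin approx (grip blob z.045) [264 236  10  16 136] [16.9 35.9]
tool [-89.   30.8] [-0.3 -1.  -0.2]
```

View pics/wrist10.png

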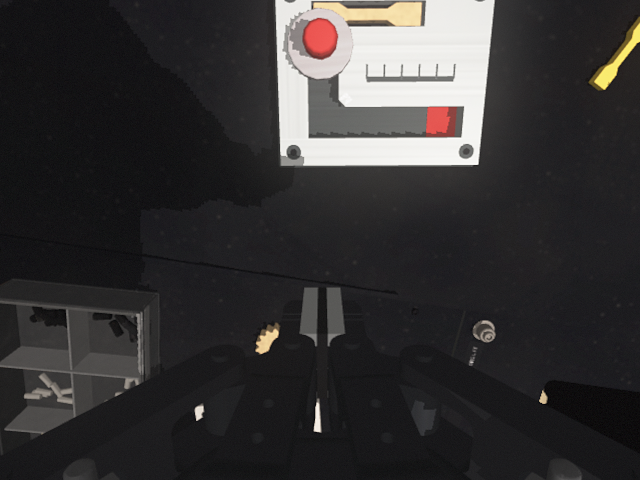

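View pics/scene10.png

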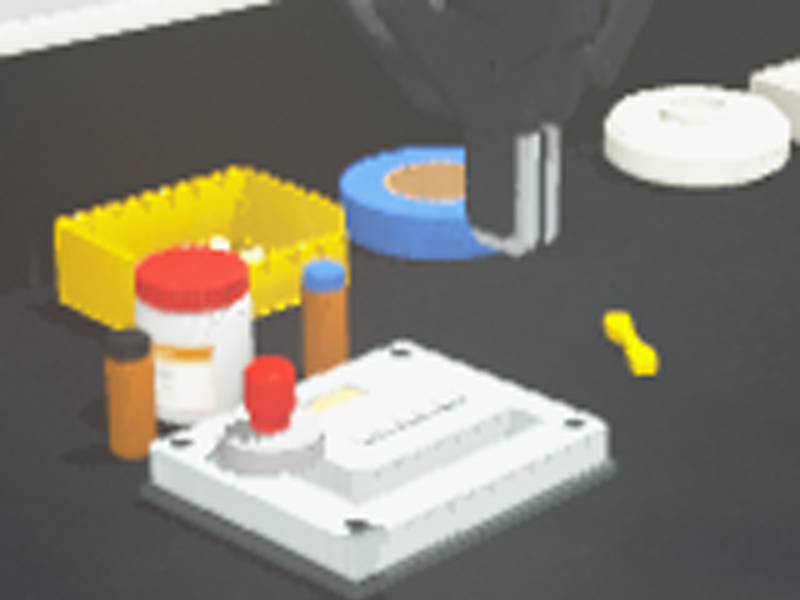

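```bash
python3 -c "
from workcell import bot
print(bot.job_done())"
```

```text
the job is handed in; nothing more can be done
None
```

I pushed the pin with the closed fingertips along the long leg to the corner, went round, pushed it along the short leg to the green end, then backed off and handed in at about 12 s.

**Corner check:** the wrist camera put the pin at fixture (-20.7, 29.5) mm, against slot_corner at (-20, 30).

**Final check:**
- The wrist camera puts the pin at (21.1, 31.6) mm, about 2 mm from slot_end (limit 5 mm). It is upright with its shoulder down and overhanging the bar.
- The bar looks to be still in its groove, and the jar and vials look undisturbed. I judged these by eye and did not measure them.
- The gripper is well clear. Every force reading at the end of a push was about 1 N or less.

**Disagreement:** the scene camera put the pin at (16.9, 35.9) mm, about 6 mm from the wrist reading. It was off by a similar amount (about 6 to 8 mm) at the corner, where it read (-25.6, 35.3). I took this as a bias in that steep single-view estimate and trusted the wrist view, which had fitted the slot edges to within 0.3 mm before the push. The pin's movement between corner and home agrees in both cameras, at about 42 mm.

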